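# Turn over the settled bottle on its tip-over stand

### The job

Two closed containers are clamped in tip-over stands on the garage bench: a tall slim bottle and a squat tin. What is in the bottle has settled: take the crank of the bottle's stand, turn the bottle over until it is fully upside down against the stop, leave it so for a moment, then turn it back the same way until it is fully upright again and let go. Leave the tin's stand as it is.

Things in the scene. Friction and masses are not known exactly. Their poses are not given: they have to be found in the camera images.
- bottle_cradle (a joint): Cradle of the tall slim white bottle (60 mm across, 160 mm high with its 32 mm wide black cap). 0 = upright, 3.14 = upside down, a stop at each end. Stiff: 0.1 N m turns it (2 N at the crank); stays where left. The crank lies to the stand's -x side at 0, points up at 1.57, lies to its +x side at 3.14: it passes over the top only.
- bottle_crank (a point): Middle of the crank's round black grip bar, to hold from above: 14 mm thick, 80 mm long, parallel to the pivot axis; the flat crank arm is at its inner (+y) end. In the axes of bottle_pivot it lies at (-60 cos a, -123, 60 sin a) mm from it at cradle angle a. The point turns with the cradle; the bar does not spin on the crank, it turns within the fingers.
- bottle_pivot (a point): Fixed point on the pivot axis, at the bottle's middle, 125 mm above the bench. y = pivot axis, z = up, x = horizontal, away from the robot give or take 15 degrees. The stand is fixed to the bench: plywood base 150 x 190 x 18 mm, two steel uprights 66 mm to either side, 143 mm high.
- tin_cradle (a joint): Cradle of the other, equal stand, which holds the squat metal tin (84 mm across, 91 mm high); 0 = upright, grows as it tips. To be left alone. The stands are side by side, about 0.34 m apart, either one on the left.

How it is judged:
On the way:
1. the bottle is upside down (within 12 degrees) and stays so for 0.3 s (value of joint bottle_cradle above 2.93 rad), for 0.3 s.
At the end, for the whole second after the job is handed in: The bottle, having been upside down, is upright again (cradle angle below 0.2 rad, about 11 degrees) and at rest, and the tin is still upright (below 0.3 rad) (value of joint bottle_cradle below 0.2 rad and velocity of joint bottle_cradle between -0.05 and 0.05 rad/s and value of joint tin_cradle below 0.3 rad); the robot touches nothing.
It fails at once if the tin is tipped by more than 0.3 rad (value of joint tin_cradle above 0.3 rad).
It also fails if it takes over 48 s, if anything falls off the work surface, if the arm or the gripper's body presses on something with over 40 N, if the wrist force passes 120 N, or if a joint passes its speed limit or range.

### The arm

A 6-joint arm with a two-finger parallel gripper is mounted at the origin on the work surface. World frame = base frame: x ahead of the robot, y to its left, z up, the work surface at z = 0. Lengths are in m, angles in rad, forces in N, time in s.
With the tool pointing down it reaches from about 0.35 to 0.975 m from the base axis. Payload 7.1 kg.
Tool frame: the origin (TCP) lies midway between the tips of the shut fingers; the grasp point (between the pads) lies 19 mm behind it; z points along the fingers, y is the line along which they close (so a half turn about z gives the same grasp; the last joint's range is limited). The gripper opens to 88 mm and grips with 3 to 60 N. Pads are 20 mm wide; open, the fingers measure 115 mm over their backs; the gripper's body (75 mm by 178 mm) begins 61 mm behind the grasp point.
Start: joints at [-1.259, 0.423, 1.63, -0, 1.089, -0.019], TCP at [0.203, -0.591, 0.223] pointing down, gripper open.
Joint ranges: [-3, 3], [-0.9, 2.11], [0.09, 2.58], [-1.31, 4.45], [0.11, 2.69], [-2.54, 2.54]. Speed limits (rad/s): [2.39, 2.39, 3.01, 3.14, 3.14, 3.14].

### API

Orientations are given as [roll, pitch, yaw] about the fixed x, y, z axes, in that order (R = Rz(yaw) Ry(pitch) Rx(roll)).
In Python, from rig import monitor, optics, arm gives the robot as it stands.
- The arm moves only by the tool step_arm, never from a script. Its argument "deltas" is text: rows parted by semicolons, each of 4 numbers parted by spaces: the shift along the tool's x, y, z in mm, then the turn about the tool's z in degrees. A call has 1 to 8 rows; each row shifts and turns the commanded pose from where the row before left it, along the tool's axes as they then stand; what a row does not reach is not made up. A row lasts 1/10 s, in which the tool goes at most 50 mm and 8.59 degrees, less where a joint would pass 70% of its speed; a pose out of reach is approached as far as the arm can. A call with a gripper value outside its range is refused whole. "jaw" is the gripper's target within -1 to 1 (fully open at 1, half-way at 0, shut at -1), set as the call begins (left out, the last holds). The fingers move at their own pace and stop on an object; "newtons" is the grip in N (left out, the last holds). Time passes only in rows, so rows that do not move let the fingers close. It gives the time, the measured TCP pose, the force, the opening and the grip force at its end, in the units of the state.
- monitor.observe(): the state, without advancing time (a new reading comes with each control period).
- optics.snapshot(name): name is "side" or "top"; returns a dict with "image" (420x560x3 uint8, red, green, blue), "fx", "fy", "cx", "cy" (pixels), "extrinsics" (4x4, takes a point from camera to world coordinates). Camera axes: x right, y down, z forward; pixel columns grow to the right and rows downward; lengths in m; the calibration is good to about 2 mm. A picture is of the moment at which its call begins. There is no depth.
- arm.sign_off(): hands the job in; it is judged then, once.
The state is a dict: "t": time; "joints": joint angles; "dq": joint speeds; "tau": joint torques, N m; "ee_pos": TCP position; "orientation": TCP orientation; "contact_force": force on the tool from outside, world axes, zero at the start; "moment": the same for the moment, N m; "opening": opening from 0.0 (shut) to 1.0 (fully open); "grip_force": force on a finger pad.
Only numpy, scipy, OpenCV 4.12 (cv2) and the standard library are available. Lean on these libraries where they do the work, as an engineer would, in place of code of your own. Each camera call takes 0.05 s, during which the arm holds its last target. There are 200 camera calls.

## Working session

There is one attempt and no reset: what is moved stays moved. The work goes in short steps, Python scripts to look and compute and a tool call to move; the robot and the scene stay as the last step left them, time stands still between calls to the robot, and variables do not carry over. Pictures are saved under pics/ and viewed, at most 10 in all, crops included, and the job is handed in when it is done.

Besides the shell and the picture viewer there is one more tool, called as name(argument=value, ...), one argument or row to a line, values as JSON. step_arm: Moves the arm, as the interface text tells. Its arguments: {"type":"object","properties":{"deltas":{"type":"string"},"jaw":{"type":"number"},"newtons":{"type":"number"}},"required":["deltas"]}

```bash
mkdir -p pics
python3 - <<'E'
from rig import monitor, optics, arm
import cv2, numpy as np, pickle
d={}
for n in("top","side"):
    s=optics.snapshot(n); d[n]=s
    cv2.imwrite(f"pics/{n}0.png",s["image"][:,:,::-1])
    print(n,s["fx"],s["cx"],s["cy"],np.round(s["extrinsics"],3).tolist())
pickle.dump(d,open("s0.pkl","wb"))
o=monitor.observe();print(o["t"],o["ee_pos"],o["orientation"],o["opening"])
E
```

```text
top 449.8392606674548 273.0010161777333 206.24082395336538 [[0.036, -0.978, 0.208, 0.328], [-0.999, -0.035, 0.007, -0.027], [0.001, -0.208, -0.978, 1.091], [0.0, 0.0, 0.0, 1.0]]
side 484.38437269125546 286.31273984239397 215.06718353092452 [[-0.813, -0.376, 0.444, 0.199], [-0.582, 0.526, -0.62, 0.456], [-0.0, -0.763, -0.647, 0.663], [0.0, 0.0, 0.0, 1.0]]
0.1 [ 0.20287171 -0.59062352  0.22198149] [-3.14020002e+00 -3.01337421e-05  3.30817739e-01] 1.0010320022940886
```

View pics/top0.png

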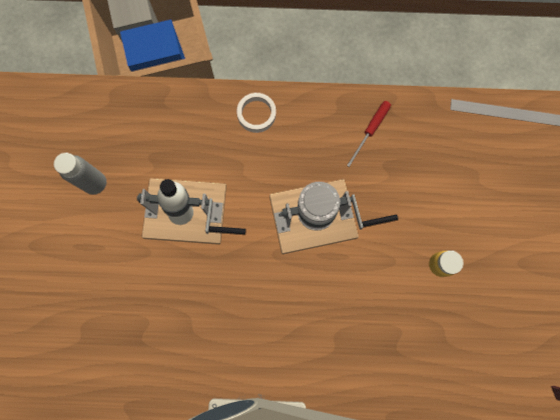

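View pics/side0.png

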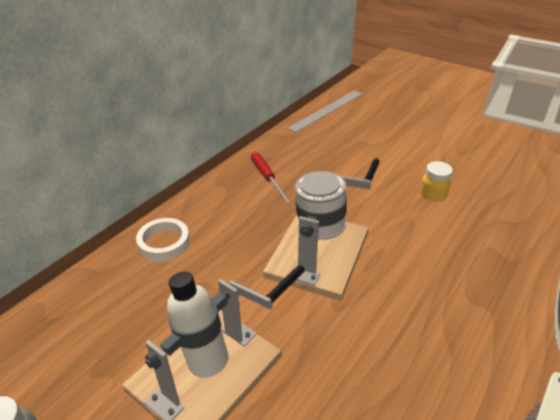

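The top view shows the bottle stand on the left (base corners about (148,179), (226,181), (221,242), (143,238)). Its crank bar runs from (209,229) to (245,231), and the side view shows the same bar from (270,300) to (302,268). The tin stand is on the right, with its crank at (362–398, 220). Next I fit the stand pose and check it with an overlay.

```bash
cat > h.py <<'E'
import cv2, numpy as np, pickle
from scipy.optimize import least_squares
d=pickle.load(open("s0.pkl","rb"))
def proj(n,P):
    s=d[n];E=np.linalg.inv(s["extrinsics"]);q=np.atleast_2d(P)@E[:3,:3].T+E[:3,3]
    return np.c_[s["fx"]*q[:,0]/q[:,2]+s["cx"],s["fy"]*q[:,1]/q[:,2]+s["cy"]]
def W(p,L):
    c,s=np.cos(p[2]),np.sin(p[2]);L=np.atleast_2d(L)/1000
    return np.c_[p[0]+c*L[:,0]-s*L[:,1],p[1]+s*L[:,0]+c*L[:,1],.125+L[:,2]]
base=[[75,95,-107],[75,-95,-107],[-75,-95,-107],[-75,95,-107]]
bar=[[-60,-83,0],[-60,-163,0]]
E
cat > f.py <<'E'
from h import *
top=[[148,179],[226,181],[221,242],[143,238]]
def r(p):
    return np.r_[(proj("top",W(p,base))-top).ravel(),(proj("top",W(p,bar))[1]-[245,231]),(proj("side",W(p,bar))[1]-[302,268])]
f=least_squares(r,[.55,.2,0],loss="soft_l1");p=f.x
print(p,np.round(f.fun,1)); print("bar mid",W(p,[[-60,-123,0]]))
out=[]
for n,(x,y,w,h) in dict(top=(130,165,130,90),side=(110,240,200,170)).items():
    im=d[n]["image"][:,:,::-1]; k=600//w if n=="top" else 2
    im=cv2.resize(im[y:y+h,x:x+w],None,fx=k,fy=k,interpolation=cv2.INTER_CUBIC)
    t=lambda L:np.int32(((proj(n,W(p,L))-[x,y]+.5)*k).round())
    cv2.polylines(im,[t(base)],True,(0,255,0),1);cv2.polylines(im,[t(bar)],False,(0,0,255),1)
    out.append(im)
w=max(i.shape[1] for i in out)
out=[cv2.copyMakeBorder(i,0,0,0,w-i.shape[1],0) for i in out]
o=np.vstack(out);o=cv2.resize(o,None,fx=min(1,600/o.shape[0]),fy=min(1,600/o.shape[0]));cv2.imwrite("pics/fit0.png",o)
E
python3 f.py
```

```text
[ 0.53919905  0.19517909 -0.01190993] [ 1.1 -0.6 -0.2  1.   0.5  0.4 -0.5  0.6  2.7 -0.3 -2.6  1.7]
bar mid [[0.47773842 0.07290239 0.125     ]]
```

View pics/fit0.png

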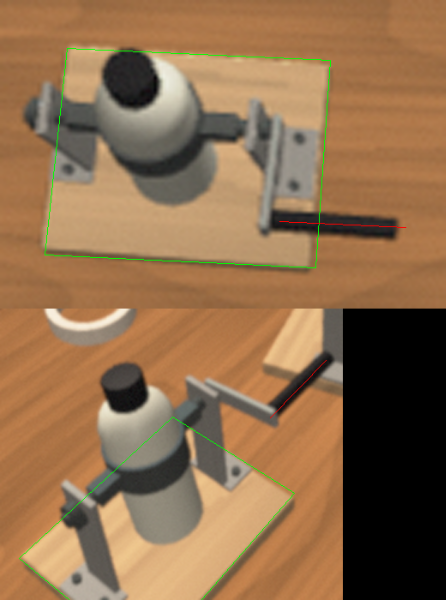

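The fit holds to within a few mm. The bar middle is about (0.478, 0.074, 0.125) and the stand yaw about -0.01. First I raise the tool and turn it so the fingers close along x.

step_arm(
  deltas="0 0 -15 -7;0 0 -15 -7;0 0 -15 -7;0 0 -15 -7;0 0 -15 -7;0 0 -15 -7;0 0 -10 -7;0 0 0 -7",
  jaw=1,
  newtons=15,
)

```text
t: 0.9
ee_pos: [0.2032, -0.5916, 0.3241]
orientation: [3.14, 0.002, 1.313]
contact_force: [-0.8, -0.6, 0.3]
opening: 1.002
grip_force: 0.0
```

step_arm(
  deltas="0 0 0 -7;0 0 0 -7;0 0 0 -0.5;0 0 0 0",
)

```text
t: 1.3
ee_pos: [0.2029, -0.5909, 0.3223]
orientation: [-3.141, -0.001, 1.558]
contact_force: [0.0, -0.1, 0.5]
opening: 1.002
grip_force: 0.0
```

step_arm(
  deltas="15 6 0 0;30 12 0 0;30 12 0 0;30 12 0 0;30 12 0 0;30 12 0 0;30 12 0 0;30 12 0 0",
)

```text
t: 2.1
ee_pos: [0.2954, -0.3646, 0.3226]
orientation: [3.141, -0.0, 1.559]
contact_force: [-0.1, 0.2, -0.2]
opening: 1.001
grip_force: 0.0
```

step_arm(
  deltas="30 12 0 0;30 12 0 0;30 12 0 0;30 12 0 0;30 12 0 0;30 12 0 0;30 12 0 0;30 12 0 0",
)

```text
t: 2.9
ee_pos: [0.3931, -0.1258, 0.3227]
orientation: [3.141, -0.0, 1.56]
contact_force: [-0.6, 0.3, 0.5]
opening: 0.998
grip_force: 0.0
```

step_arm(
  deltas="30 12 0 0;30 12 0 0;30 12 0 0;30 12 0 0;30 12 0 0;30 12 0 0;16 8 0 0;0 0 0 0",
)

```text
t: 3.7
ee_pos: [0.4751, 0.0694, 0.3225]
orientation: [-3.141, -0.0, 1.563]
contact_force: [-1.0, 0.2, -0.7]
opening: 1.004
grip_force: 0.0
```

step_arm(
  deltas="-1 1 25 0;-1 1 35 0;0 0.5 35 0;0 0 35 0;0 0 35 0;0 0 30 0;0 0 20 0;0 0 0 0",
)

```text
t: 4.5
ee_pos: [0.4749, 0.0645, 0.1056]
orientation: [-3.136, 0.001, 1.56]
contact_force: [-0.6, 0.5, 0.2]
opening: 0.998
grip_force: 0.0
```

Run:
```python
from rig import monitor, optics
import cv2
s=optics.snapshot("side");im=s["image"][:,:,::-1]
cv2.imwrite("pics/s1.png",cv2.resize(im[200:400,120:390],None,fx=2,fy=2,interpolation=cv2.INTER_CUBIC))
o=monitor.observe();print(o["t"],o["ee_pos"],o["contact_force"])
```

```text
4.55 [0.4762255  0.06473738 0.10707238] [ 0.06351769 -0.01009463  0.30870387]
```

View pics/s1.png

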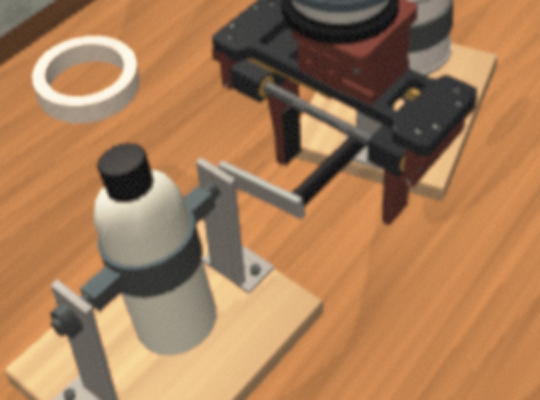

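The bar lies between the open fingers, with the crank arm (about (300,205) in the crop) clear of them. Now I close.

step_arm(
  deltas="0 0 0 0;0 0 0 0;0 0 0 0;0 0 0 0;0 0 0 0;0 0 0 0;0 0 0 0;0 0 0 0",
  jaw=-1,
  newtons=15,
)

```text
t: 5.35
ee_pos: [0.4778, 0.0653, 0.1076]
orientation: [-3.141, -0.0, 1.561]
contact_force: [0.7, 0.3, -0.0]
opening: 0.311
grip_force: 0.0
```

step_arm(
  deltas="0 0 0 0;0 0 0 0;0 0 0 0;0 0 0 0",
)

```text
t: 5.75
ee_pos: [0.4745, 0.0653, 0.1068]
orientation: [-3.135, 0.0, 1.561]
contact_force: [-7.8, 0.7, 2.6]
opening: 0.155
grip_force: 15.0
```

step_arm(
  deltas="0 -2 0 0;0 0 0 0;0 0 0 0",
)

```text
t: 6.05
ee_pos: [0.4746, 0.0653, 0.1072]
orientation: [-3.139, 0.0, 1.561]
contact_force: [-4.1, 1.4, -3.0]
opening: 0.158
grip_force: 15.0
```

Gripped, with the bar about 2 mm nearer than the fit gave. I correct for that and start up the arc.

step_arm(
  deltas="0 -1.5 0 0;0.0 0.5 -7.8 0;0 1.5 -7.7 0;0 2.5 -7.4 0;0 3.5 -7 0;0 4.4 -6.5 0;0 5.2 -5.9 0;0 0 0 0",
)

```text
t: 6.85
ee_pos: [0.4964, 0.0652, 0.1515]
orientation: [3.133, -0.0, 1.561]
contact_force: [9.6, 0.4, -11.2]
opening: 0.154
grip_force: 15.0
```

step_arm(
  deltas="0 0 0 0;0 0 0 0;0 0 0 0",
)

```text
t: 7.15
ee_pos: [0.4959, 0.0652, 0.1512]
orientation: [3.133, -0.0, 1.561]
contact_force: [10.3, -0.9, -11.2]
opening: 0.156
grip_force: 15.0
```

step_arm(
  deltas="0 2 2 0;0 0 0 0;0 0 0 0",
)

```text
t: 7.45
ee_pos: [0.494, 0.0652, 0.1489]
orientation: [3.141, -0.0, 1.561]
contact_force: [-4.2, 0.1, 5.4]
opening: 0.155
grip_force: 15.0
```

step_arm(
  deltas="0 5.4 -5.8 0;0 6.5 -4.4 0;0 7 -3.5 0;0 7.4 -2.5 0;0 7.7 -1.5 0;0 7.8 -0.5 0;0 0 0 0;0 0 0 0",
)

```text
t: 8.25
ee_pos: [0.5368, 0.0643, 0.1667]
orientation: [3.14, 0.001, 1.561]
contact_force: [0.4, -4.2, 0.4]
opening: 0.152
grip_force: 15.0
```

step_arm(
  deltas="0 7.8 0.5 0;0 7.7 1.5 0;0 7.4 2.5 0;0 7 3.5 0;0 6.5 4.4 0;0 5.9 5.2 0;0 0 0 0;0 0 0 0",
)

```text
t: 9.05
ee_pos: [0.5774, 0.0643, 0.1482]
orientation: [-3.14, 0.0, 1.561]
contact_force: [-2.4, -2.4, -4.5]
opening: 0.153
grip_force: 15.0
```

step_arm(
  deltas="0 5 5.9 0;0 4.4 6.5 0;0 3.5 7 0;0 2.5 7.4 0;0 1.5 7.7 0;0 0.5 7.8 0;0 0 0 0;0 0 0 0",
)

```text
t: 9.85
ee_pos: [0.5939, 0.0645, 0.106]
orientation: [-3.139, -0.0, 1.561]
contact_force: [-5.1, -0.2, -1.7]
opening: 0.156
grip_force: 15.0
```

step_arm(
  deltas="0 -1 1 0;0 0 1 0;0 0 0 0;0 0 0 0;0 0 0 0;0 0 0 0;0 0 0 0",
)

```text
t: 10.55
ee_pos: [0.594, 0.0645, 0.1057]
orientation: [-3.142, -0.0, 1.561]
contact_force: [-7.0, -1.1, 10.3]
opening: 0.16
grip_force: 15.0
```

Run:
```python
from rig import monitor, optics
import cv2
s=optics.snapshot("side");im=s["image"][:,:,::-1]
cv2.imwrite("pics/s2.png",cv2.resize(im[200:400,120:390],None,fx=2,fy=2,interpolation=cv2.INTER_CUBIC))
```

```text
(no output)
```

View pics/s2.png

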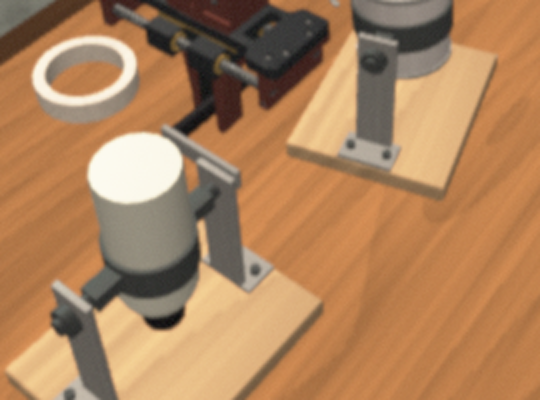

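The bottle is upside down (cap at (165,312), base at the top) and against the stop, with 10 N of reaction, held for over 0.5 s. Now I turn it back the same way.

step_arm(
  deltas="0 -0.5 -2 0;0 -0.5 -7.8 0;0 -1.5 -7.7 0;0 -2.5 -7.4 0;0 -3.5 -7 0;0 -4.4 -6.5 0;0 -5.2 -5.9 0;0 0 0 0",
)

```text
t: 11.4
ee_pos: [0.5783, 0.0649, 0.1511]
orientation: [3.136, -0.001, 1.561]
contact_force: [3.5, 4.0, 5.8]
opening: 0.155
grip_force: 15.0
```

step_arm(
  deltas="0 -5.9 -5.2 0;0 -6.5 -4.4 0;0 -7 -3.5 0;0 -7.4 -2.5 0;0 -7.7 -1.5 0;0 -7.8 -0.5 0;0 0 0 0;0 0 0 0",
)

```text
t: 12.2
ee_pos: [0.5349, 0.0653, 0.1683]
orientation: [3.139, -0.001, 1.561]
contact_force: [-2.0, 4.3, 13.0]
opening: 0.153
grip_force: 15.1
```

step_arm(
  deltas="0 -7.8 -1 0;0 -7.7 1.5 0;0 -7.4 2.5 0;0 -7 3.5 0;0 -6.5 4.4 0;0 -5.9 5.2 0;0 0 0 0;0 0 0 0",
)

```text
t: 13.0
ee_pos: [0.4901, 0.065, 0.149]
orientation: [-3.138, 0.0, 1.561]
contact_force: [-1.0, 3.3, -2.6]
opening: 0.153
grip_force: 15.0
```

step_arm(
  deltas="0 -5.2 5.9 0;0 -4.4 6.5 0;0 -3.5 7 0;0 -2.5 7.4 0;0 -1.5 7.7 0;0 -0.5 7.8 0;0 0 0 0;0 0 0 0",
)

```text
t: 13.8
ee_pos: [0.4739, 0.0653, 0.1072]
orientation: [-3.141, 0.0, 1.561]
contact_force: [3.5, 2.1, -3.1]
opening: 0.153
grip_force: 15.0
```

Near the stop, with no reaction yet. I press down slightly to be sure.

step_arm(
  deltas="0 0.5 1 0;0 0 1 0;0 0 0 0;0 0 0 0;0 0 0 0",
)

```text
t: 14.3
ee_pos: [0.4739, 0.0653, 0.1056]
orientation: [-3.14, 0.0, 1.561]
contact_force: [-2.9, 1.4, 0.7]
opening: 0.155
grip_force: 15.0
```

step_arm(
  deltas="0 0 1 0;0 0 1 0;0 0 0 0;0 0 0 0;0 0 0 0",
)

```text
t: 14.8
ee_pos: [0.4739, 0.0652, 0.1036]
orientation: [-3.14, 0.0, 1.561]
contact_force: [-5.5, 0.1, 2.2]
opening: 0.152
grip_force: 15.0
```

step_arm(
  deltas="0 0 1 0;0 0 1 0;0 0 0 0;0 0 0 0",
)

```text
t: 15.2
ee_pos: [0.4739, 0.0652, 0.1024]
orientation: [-3.14, 0.0, 1.561]
contact_force: [-8.0, -0.4, 14.5]
opening: 0.156
grip_force: 15.0
```

The stop is reached (14.5 N). I relax, open and retreat upwards.

step_arm(
  deltas="0 -1 -1.5 0;0 0 0 0",
)

```text
t: 15.4
ee_pos: [0.4739, 0.0652, 0.1034]
orientation: [3.141, 0.0, 1.561]
contact_force: [-2.3, -0.0, 0.6]
opening: 0.158
grip_force: 15.0
```

step_arm(
  deltas="0 0 0 0;0 0 0 0;0 0 0 0;0 0 0 0;0 0 0 0;0 0 0 0;0 0 0 0;0 0 0 0",
  jaw=1,
)

```text
t: 16.2
ee_pos: [0.4736, 0.0654, 0.1033]
orientation: [3.142, -0.0, 1.561]
contact_force: [0.3, -0.4, 0.1]
opening: 0.846
grip_force: 0.0
```

step_arm(
  deltas="0 0 0 0;0 0 0 0;0 0 0 0;0 0 0 0",
)

```text
t: 16.6
ee_pos: [0.4736, 0.0654, 0.1033]
orientation: [3.142, -0.0, 1.561]
contact_force: [-0.3, 0.5, 0.7]
opening: 1.001
grip_force: 0.0
```

step_arm(
  deltas="0 0 -10 0;0 0 -20 0;0 0 -30 0;0 0 -30 0;0 0 -30 0;0 0 -30 0;0 0 -20 0;0 0 0 0",
)

```text
t: 17.4
ee_pos: [0.4753, 0.0656, 0.2767]
orientation: [3.135, -0.001, 1.561]
contact_force: [0.4, -0.1, 0.3]
opening: 1.001
grip_force: 0.0
```

Run:
```python
from rig import monitor, optics
import cv2
s=optics.snapshot("side");im=s["image"][:,:,::-1]
cv2.imwrite("pics/s3.png",cv2.resize(im[140:400,120:390],None,fx=2,fy=2,interpolation=cv2.INTER_CUBIC))
o=monitor.observe();print(o["t"],o["ee_pos"],o["contact_force"])
```

```text
17.45 [0.47425062 0.06542962 0.27481677] [ 0.437303   -0.48299765 -0.11927036]
```

View pics/s3.png

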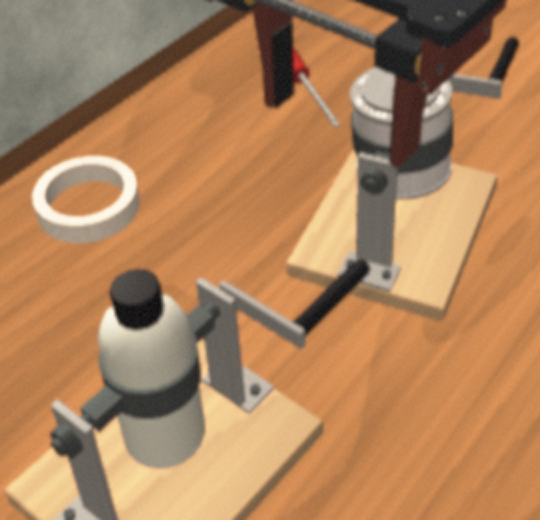

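The picture shows the gripper clear and the tin stand unchanged. The bottle axis runs from the cap at (136,298) to the bottom at (162,455), a slope of 0.17 against about 0.20 for a true vertical there, so it is upright within about 2–3°. In the upside-down picture the slope was 0.19, also vertical. I'm handing in.

```bash
python3 -c "
from rig import arm
print(arm.sign_off())"
```

```text
the job is handed in; nothing more can be done
None
```

I turned the bottle fully upside down against its stop, held it there for over half a second, then turned it back upright against the other stop and let go. The tin's stand was not touched, and the job was handed in at about 17.5 s; the sign-off gave no verdict.

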